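# Reset the charging bench's key switch and take the key out

## Robot

A 6-joint arm with a two-finger parallel gripper is mounted at the origin on a cart in front of the work surface, level with it; the furniture and walls round the work are solid. World frame = base frame: x ahead of the robot, y to its left, z up, the work surface at z = 0. Lengths are in mm, angles in rad, forces in N, time in s.
With the tool pointing down it reaches from about 250 to 725 mm from the base axis. Payload 4 kg.
Tool frame: the origin (TCP) lies between the finger pads; the fingertips stand 25 mm ahead of it and the grasp point (between the pads) lies 6 mm ahead of it (bot.finger_overhang is the distance from the TCP to the fingertips, in mm); z points along the fingers, y is the line along which they close (so a half turn about z gives the same grasp; the last joint's range is limited). The gripper opens to 85 mm and grips with 20 to 120 N. Pads are 22 mm wide; open, the fingers measure 114 mm over their backs; the gripper's body (76 mm by 85 mm) begins 54 mm behind the grasp point. The pads swing forward as they close: fully open they stand 13 mm farther back than shut.
Start: joints at [1.304, 0.241, 0.005, 1.335, 0, 1.571], TCP at [131.821, 482.31, 256.306] pointing down, gripper open.
Joint ranges: [-2.72, 2.72], [-1.05, 1.87], [-1.09, 1.28], [-1.99, 2.15], [-1.42, 1.44], [-3.14, 3.14]. Speed limits (rad/s): [2.79, 2.79, 3.14, 3.14, 3.14, 3.14].

## Interface

Orientations are given as a rotation vector (axis times angle).
In Python, from rig import bot gives the robot as it stands. Calls block until the motion is done:
- bot.move_pose(position, orientation): joint-space move of the TCP to a pose.
- bot.move_linear(position, orientation=None, speed=150): straight line of the TCP; orientation=None keeps the orientation; speed is the mean speed in mm/s.
- bot.movej(angles): joint-space move.
- bot.release() and bot.close_gripper(grip_force=None): open the fingers fully, or close them until they stop; grip_force is the grip in N (None keeps the last).
- bot.pause(seconds).
- bot.solve_ik(position, orientation): joint angles nearest the present ones, or None.
- bot.state(): the state.
- bot.snapshot(name): name is "scene" or "top" or "wrist"; returns (picture, depth): 420x560x3 uint8, red, green, blue; 420x560 float32, mm along the optical axis (not along the pixel's ray), 0 where there is no reading.
- bot.camera_model(name): a dict with "intrinsics" (3x3 intrinsics, pixels), "k1" (the pictures are not rectified: a ray, as slopes to the right and down, at radius r is drawn at 1 + k1 r^2 times it, then the intrinsics apply), "xyz" and "rotation" of the camera in the world; the wrist camera has in their place "tool_from_camera" (4x4, takes a point from camera to tool coordinates, whose origin is the TCP and whose axes are the flange's). Camera axes: x right, y up, looking along -z (the intrinsics and any distortion apply to the point x, -y, -z); pixel columns grow to the right and rows downward; lengths in mm; the calibration is good to about 2 mm. A picture is of the moment at which its call begins: read the wrist's pose just before it. camera_model takes no time and is no camera call.
A pose or a line that the arm cannot do raises bot.PlanningError and nothing moves.
- bot.hand_in(): hands the job in; it is judged then, once.
Trained networks look in the newest picture that a camera, given by its name, has taken for a name from the list of things; names that differ only in an ending like _2 or _b are one class to them, and where a whole thing is asked for, a point or a joint stands for the part that bears it (a point fixed in the world has none). Each returns a list of dicts, best first, with "conf" (0 to 1); they miss things now and then, are a little off and sometimes report something else, mostly with a low value. They report only what shows in the picture. A call takes as long as a camera call. They do not tell look-alikes from the thing itself.
- bot.spot_in(camera, name): "xy" ([column, row] in pixels, amid what is visible of it).
- bot.masks_of(camera, name): "pixels" (420x560 bool, what is visible of it) and "xy" ([column, row] in pixels, amid what is visible of it).
- bot.landmark_of(camera, name): "xy" ([column, row] in pixels: a listed point, or the origin of a listed thing).
The state is a dict: "clock": time; "q": joint angles; "joint_vel": joint speeds; "joint_efforts": joint torques, N m; "position": TCP position; "tcp_rot": TCP orientation; "ft_force": force on the tool from outside, world axes, zero at the start; "wrist_torque": the same for the moment, N m; "gripper_width": finger opening in mm; "grip_force": force on a finger pad.
Only numpy, scipy, OpenCV 4.12 (cv2) and the standard library are available. Lean on these libraries where they do the work, as an engineer would, in place of code of your own. Each camera call takes 0.05 s, during which the arm holds its last target. There are 200 camera calls.

## Task

The key was left half turned in the key switch. Gently turn it clockwise (seen from above) as far as it goes, so that the small pointer beside the lock is carried right round to its end, then turn it back anticlockwise to the only position where it comes out, pull it straight out without forcing it, and put it in the shallow tray. Leave the other things alone.

Things in the scene. Friction and masses are not known exactly. Their poses are not given: they have to be found in the camera images.
- lock: Fixed grey key switch box, 96 x 96 mm, 53 mm high, a round lock at its centre. Origin under the box on the lock's vertical axis; x points to the side with the cable gland and the black home mark. The key turns nearly freely until, over 0.8 rad clockwise of x, its lug meets a driver (0.025 N m), which it pushes 0.3 rad to a rigid end stop. Both stops take 0.1 N m; 0.15 is too much.
- lock_face (a point): Centre of the lock's steel face, 58 mm above the bench; axes as the box. The key's lug runs under the face and leaves only through its notch (home), within 0.32 rad of x either way. Turned anticlockwise the lug meets a rigid home stop (0.45 rad clockwise to 0.5 anticlockwise of x); there, or 0.1 rad short of it, it is under the notch. The end stop is 1.15 to 1.6 rad clockwise of x, hidden: feel for it.
- key_grip (a point): Middle of the key's flat black bow, upright in the lock: 30 mm wide (x), 8 mm thick (y), 32 mm high, this point half-way up. x points the way of the lug (a 3 mm nib on the bow's edge shows that side), z up along the key. Starts seated, turned 0.68 to 0.8 rad clockwise of the lock's x. 40 to 85 g. It may turn slightly in the fingers under torque.
- key_tip (a point): Lower end of the key's round 12 mm steel shank, 50 mm below the bow's middle, at first 25 mm deep in the lock, 1 mm play all round. The lug near it reaches 12 mm from the axis, is 5 mm wide and lies 2.5 mm below the face plate. Over 30 N between key and lock (all contacts added) damages them: turning hard against a stop, or pulling while the lug is caught.
- pointer (a joint): The driver inside the lock, with a small black pointer (10 mm) lying on the box top beside the lock's rim, on the side away from the mark. 0 at the start, grows clockwise as the key's lug pushes the driver, 0.3 rad with the key at the end stop; stays where it is left.
- tray: fixed shallow open aluminium tray, 100 x 110 mm (x, y), 22 mm high, walls and floor 4 mm; origin under its centre.
- dark_case: bystander: dark instrument case 60 x 85 x 26 mm, origin under its centre
- side_cutters: bystander: side cutters 103 x 34 x 12 mm, origin under their centre
There are look-alikes about, which are no part of the job. Leave any green look-alike of the part that bears key_grip alone.

How it is judged (in metres and radians):
On the way, in this order (a step that is already met when the one before it is completed fails the run):
1. the key is turned clockwise to the end stop, the pointer fully round (value of joint pointer above 0.265 rad), for 0.2 s.
2. the key is turned back and drawn out of the lock (z of key_grip in the frame of lock_face above 0.055 m), for 0.1 s.
At the end, for the whole second after the job is handed in: the pointer is still round (above 0.25 of its 0.3 rad) and the key rests, lying or standing, in the tray: the middle of its bow within the tray's outline, below 60 mm, key at rest and carried by the tray (value of joint pointer above 0.25 rad and x of key_grip in the frame of tray between -0.05 and 0.05 m and y of key_grip in the frame of tray between -0.055 and 0.055 m and height (world z) of key_grip below 0.06 m and contact force between key and tray above 0.1 N and linear speed of key below 0.03 m/s); the robot touches nothing.
It fails at once if the key is forced: more than 30 N between key and lock (contact force between key and lock above 30 N).
It fails at once if a bystander is moved more than 3 cm (distance of any of dark_case, side_cutters from where it was at the start of the episode above 0.03 m).
It also fails if it takes over 72 s, if anything falls off the work surface, if the arm or the gripper's body presses on something with over 40 N, if the wrist force passes 120 N, or if a joint passes its speed limit or range.

## Working session

There is one attempt and no reset: what is moved stays moved. The work goes in short steps, each a Python script; the robot and the scene stay as the last script left them, time stands still between calls to the robot, and variables do not carry over. Pictures are saved under pics/ and viewed, at most 10 in all, crops included, and the job is handed in when it is done.

```bash
ls; mkdir -p pics; cat > h.py <<'E'
import numpy as np, cv2
from rig import bot
from scipy.spatial.transform import Rotation as R
def cam(name):
    m=bot.camera_model(name)
    if "tool_from_camera" in m:
        s=bot.state(); T=np.eye(4); T[:3,:3]=R.from_rotvec(s["tcp_rot"]).as_matrix(); T[:3,3]=s["position"]
        C=T@np.array(m["tool_from_camera"])
    else:
        C=np.eye(4); r=np.array(m["rotation"]); C[:3,:3]=r if r.shape==(3,3) else R.from_rotvec(r).as_matrix(); C[:3,3]=m["xyz"]
    return np.array(m["intrinsics"]),m["k1"],C
def ray(c,xy):
    K,k1,C=c
    u=cv2.undistortPoints(np.array([[xy]],float),K,np.array([k1,0,0,0.]))[0,0]
    return C[:3,3],C[:3,:3]@np.array([u[0],-u[1],-1])
def at_z(c,xy,z):
    o,d=ray(c,xy); return o+d*(z-o[2])/d[2]
def at_depth(c,xy,dep):
    o,d=ray(c,xy); return o+d*dep[int(round(xy[1])),int(round(xy[0]))]
def proj(c,p):
    K,k1,C=c
    q=C[:3,:3].T@(np.array(p,float)-C[:3,3]); a=np.array([q[0],-q[1]])/-q[2]
    a*=1+k1*(a@a); return K[:2,:2]@a+K[:2,2]
def save(n,img): cv2.imwrite("pics/"+n+".png",img[:,:,::-1])
E
python3 - <<'E'
from h import *
np.set_printoptions(precision=1,suppress=True)
ims=[]
for n in ("scene","top"):
    p,d=bot.snapshot(n); c=cam(n); print(n,c[2].tolist()); ims.append(p); save(n,p)
    for t in ("lock","lock_face","key_grip","key_tip","pointer","tray","dark_case","side_cutters"):
        z={"lock_face":58,"key_grip":83,"lock":0}.get(t,0)
        for r in bot.landmark_of(n,t)[:3]: print(t,"%.2f"%r["conf"],np.array(r["xy"]),at_z(c,r["xy"],z))
E
```

```text
pics
scene [[0.792729322789954, 0.2642189204227589, -0.5493346729268167, 81.01015687763223], [-0.6092591127276061, 0.372383328302411, -0.7000957008586675, -639.2755528501525], [0.01958454358291245, 0.8896735462477519, 0.45617696868605545, 487.6181278508446], [0.0, 0.0, 0.0, 1.0]]
lock 0.56 [236.4 255.7] [480.9  15.5   0. ]
lock 0.21 [236.  242.4] [507.4  58.6   0. ]
lock_face 0.85 [236.4 232. ] [477.6   7.3  58. ]
lock_face 0.49 [240.2 254.8] [440.2 -63.8  58. ]
key_grip 0.62 [304.3 230.4] [556.1 -95.8  83. ]
key_grip 0.61 [238.1 218.3] [484.8  11.6  83. ]
key_tip 0.73 [238.5 241.1] [514.3  60.    0. ]
key_tip 0.51 [305.6 252.8] [597.5 -55.4   0. ]Traceback (most recent call last):
  File "<stdin>", line 8, in <module>
ValueError: it knows: dark_case, key_grip, key_tip, lock, lock_face, side_cutters, tray
```

```bash
ls pics
```

```text
scene.png
```

```bash
python3 - <<'E'
from h import *
np.set_printoptions(precision=1,suppress=True)
for n in ("scene","top"):
    p,d=bot.snapshot(n); c=cam(n); save(n,p)
    if n=="top": print(c[2])
    for t in ("lock","lock_face","key_grip","key_tip","tray","dark_case","side_cutters"):
        if n=="scene" and t[0] in "lk": continue
        z={"lock_face":58,"key_grip":83,"lock":0}.get(t,0)
        for r in bot.landmark_of(n,t)[:3]: print(t,"%.2f"%r["conf"],np.array(r["xy"]),at_z(c,r["xy"],z),at_depth(c,r["xy"],d))
a=cv2.imread("pics/scene.png");b=cv2.imread("pics/top.png")
cv2.imwrite("pics/both.png",cv2.resize(np.vstack([a,b]),(400*1,600)))
E
```

```text
tray 0.67 [327.7 300.3] [ 530.8 -193.2    0. ] [ 527.1 -196.9    4. ]
dark_case 0.88 [387.2 274.5] [ 671.8 -201.9   -0. ] [ 643.8 -222.7   23.1]
side_cutters 0.58 [263.1 205.7] [650.5 164.7   0. ] [639.6 149.4   9.3]
[[   0.     1.    -0.2  414.8]
 [  -1.     0.     0.   -14.9]
 [   0.     0.2    1.  1060.8]
 [   0.     0.     0.     1. ]]
lock 0.58 [263.6 271.5] [482.7  11.2   0. ] [478.5   9.6  65.9]
lock_face 0.70 [263.6 270.3] [481.3   9.8  58. ] [478.5   8.8 100.9]
lock_face 0.45 [359.2 252. ] [ 518.4 -175.5   58. ] [ 523.8 -183.9    5.7]
key_grip 0.58 [261.6 268.4] [483.2  13.   83. ] [482.1  12.6  98.8]
key_grip 0.44 [294.3 210. ] [595.3 -47.7  83. ] [598.3 -48.2  67.2]
key_tip 0.59 [288.  213.5] [603.1 -37.5   0. ] [603.  -37.4   1. ]
tray 0.84 [361.2 250.4] [ 527.7 -189.     0. ] [ 527.2 -188.2    4.6]
dark_case 0.94 [364.3 182.8] [ 670.9 -198.     0. ] [ 664.6 -193.5   25.8]
side_cutters 0.60 [194.1 193.4] [643.5 159.2   0. ] [643.1 158.9   1.8]
```

View pics/top.png

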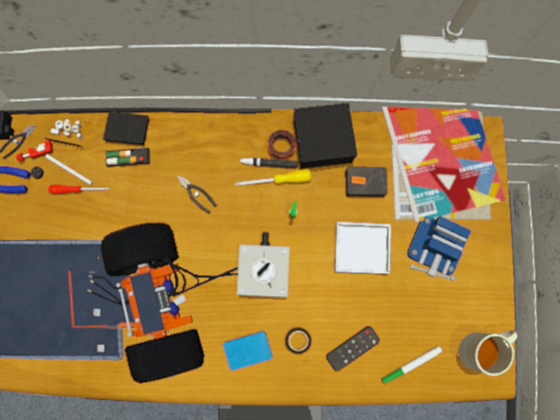

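View pics/scene.png

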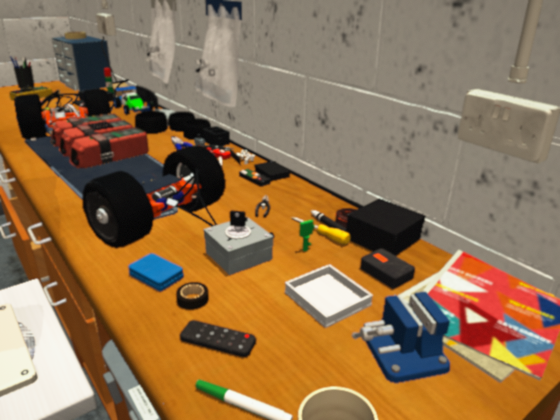

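Top view: the lock box is at about (263,271) with its gland and home mark pointing up at (265,239), which is world +x. The black key's bow lies diagonally at (263,270). The green look-alike is at (293,210), the tray at (362,248), and the case and cutters are well clear of the work. Next is a close look with the wrist camera.

```bash
python3 - <<'E'
from h import *
np.set_printoptions(precision=2,suppress=True)
m=bot.camera_model("wrist"); print(np.array(m["tool_from_camera"]),m["intrinsics"])
T=np.array(m["tool_from_camera"])
s=bot.state(); print(s["tcp_rot"],s["clock"])
# tool down, tool y along world normal to key bow. bow dir angle a
a=-0.74
def ori(b): # tool y axis at world yaw b, z down
    y=np.array([np.cos(b),np.sin(b),0]); z=np.array([0,0,-1.]); return R.from_matrix(np.array([np.cross(y,z),y,z]).T)
best=None
for b in (a+np.pi/2,a-np.pi/2):
    r=ori(b); p=np.array([481,11,300.])-(r.as_matrix()@T[:3,3])*[1,1,0]
    q=bot.solve_ik(p,r.as_rotvec()); print(b,p,q)
    ok=bot.solve_ik([481,11,83],r.as_rotvec()); print(ok)
E
```

```text
[[   0.      0.95    0.3    76.89]
 [   1.     -0.     -0.      0.35]
 [  -0.      0.3    -0.95 -118.45]
 [   0.      0.      0.      1.  ]] [[354.19   0.   281.44]
 [  0.   354.19 204.71]
 [  0.     0.     1.  ]]
[0.42 3.11 0.  ] 0.85
0.8307963267948966 [537.54 -41.1  300.  ] [-0.08  0.31  0.21  1.47  0.    0.66]
[ 0.02  0.36 -0.32  0.89  0.    0.76]
-2.3107963267948968 [424.46  63.1  300.  ] [ 0.15  0.08 -0.07  1.42  0.   -2.25]
[ 0.02  0.36 -0.32  0.89  0.   -2.38]
```

```bash
cat >> h.py <<'E'
def ori(b):
    y=np.array([np.cos(b),np.sin(b),0]); z=np.array([0,0,-1.]); return R.from_matrix(np.array([np.cross(y,z),y,z]).T).as_rotvec()
E
python3 - <<'E'
from h import *
np.set_printoptions(precision=2,suppress=True)
bot.move_pose([481,11,230],ori(0.83))
c=cam("wrist"); p,d=bot.snapshot("wrist"); save("w1",p); np.savez("w1.npz",p=p,d=d,K=c[0],k1=c[1],C=c[2])
for t,z in (("lock",0),("lock_face",58),("key_grip",83),("key_tip",33)):
    for r in bot.landmark_of("wrist",t)[:3]: print(t,"%.2f"%r["conf"],np.array(r["xy"]),at_z(c,r["xy"],z),at_depth(c,r["xy"],d))
print(bot.state()["clock"])
E
```

```text
lock 0.73 [281.2 173.3] [481.96  11.95   0.  ] [472.22  20.79  59.02]
lock 0.59 [493.5 196.7] [645.84 155.75   0.  ] [637.71 152.39  12.8 ]
lock_face 0.67 [279.8 192. ] [483.6    8.84  58.  ] [475.11  16.77  99.67]
key_grip 0.88 [282.2 200.5] [484.88  10.33  83.  ] [481.13  13.67  99.49]
key_grip 0.73 [317.4 315. ] [582.77 -37.08  83.  ] [592.42 -43.25  66.83]
key_tip 0.89 [314.1 286.6] [585.07 -36.98  33.  ] [596.6  -44.24  10.36]
key_tip 0.83 [280.6 183.2] [483.    10.26  33.  ] [471.63  20.72  94.24]
key_tip 0.51 [495.1 197.5] [626.53 147.75  33.  ] [639.64 153.17  12.54]
3.2083
```

View pics/w1.png

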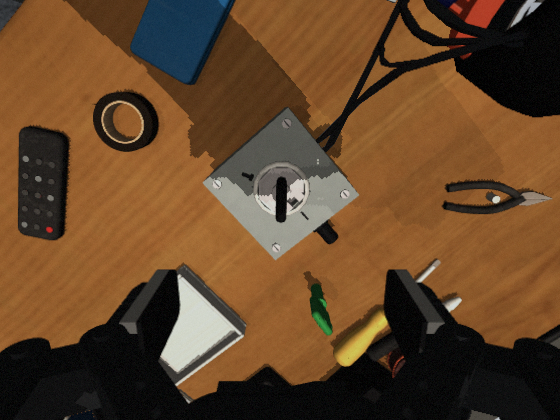

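The box, the key bow at (281,198), the notch and mark to its lower right near (305,216), and the pointer at (248,176) are all clear. I'll fit the box and bow from the depth image.

```bash
python3 - <<'E'
from h import *
np.set_printoptions(precision=2,suppress=True)
f=np.load("w1.npz"); c=(f["K"],float(f["k1"]),f["C"]); d=f["d"]
v,u=np.mgrid[0:420,0:560]; n=cv2.undistortPoints(np.stack([u.ravel(),v.ravel()],1).astype(float)[:,None],c[0],np.array([c[1],0,0,0.]))[:,0]
P=c[2][:3,3]+(np.c_[n[:,0],-n[:,1],-np.ones(len(n))]*d.reshape(-1,1))@c[2][:3,:3].T
near=(np.hypot(P[:,0]-482,P[:,1]-11)<75)&(d.ravel()>0)
top=P[near&(P[:,2]>47)&(P[:,2]<62)]; print("z top med",np.median(top[:,2]),np.percentile(top[:,2],[10,90]))
r=cv2.minAreaRect(top[:,:2].astype(np.float32)); print("box",r)
face=P[near&(P[:,2]>55.8)&(P[:,2]<62)]; print("face",len(face),face.mean(0))
b=P[near&(P[:,2]>93)]; print("bow",len(b),b.mean(0),cv2.minAreaRect(b[:,:2].astype(np.float32)))
s=P[near&(P[:,2]>63)&(P[:,2]<106)]; print("bow all",len(s),s.mean(0),cv2.minAreaRect(s[:,:2].astype(np.float32)))
q=b[:,:2]-b[:,:2].mean(0); w,V=np.linalg.eigh(q.T@q); print("bow yaw",np.arctan2(V[1,1],V[0,1]))
g=near&(P[:,2]>28)&(P[:,2]<50)
# gland/home mark: dark
p=f["p"].reshape(-1,3); dk=near&(p.max(1)<50)&(P[:,2]<62)&(P[:,2]>50); 
for x in P[dk][::6]: print(x-[482,11,0],end=' ')
E
```

```text
z top med 53.987228329477944 [52.98 58.04]
box ((483.2245788574219, 23.684551239013672), (122.18739318847656, 96.31536865234375), 88.16912078857422)
face 1852 [479.46  12.56  58.26]
bow 41173 [474.65  18.   270.56] ((480.162109375, 12.854209899902344), (147.75143432617188, 36.504661560058594), 47.840824127197266)
bow all 553 [480.57  12.83  92.02] ((482.4613952636719, 11.029533386230469), (15.145303726196289, 28.73274803161621), 66.0108413696289)
bow yaw 0.8323113884653761
[-11.18  73.99  50.03] [-9.13 74.06 51.74] [-8.3  72.51 50.87] [-31.67 -14.95  55.88] [-30.49 -14.92  55.92] [-25.99  -9.85  56.27] [-28.21 -13.56  56.3 ] [-24.66 -10.09  55.  ] [-27.05 -13.47  56.56] [-23.42 -10.14  54.64] [-23.42 -11.27  55.1 ] [-23.46 -13.42  56.45] [18.86  1.37 50.22] [31.04 -1.38 53.84] [36.27 -1.26 53.69]
```

```bash
python3 -c "
import cv2
a=cv2.imread('pics/w1.png')[100:265,195:365]
cv2.imwrite('pics/w1c.png',cv2.resize(a,None,fx=3.5,fy=3.5,interpolation=2))"
```

```text
(no output)
```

View pics/w1c.png

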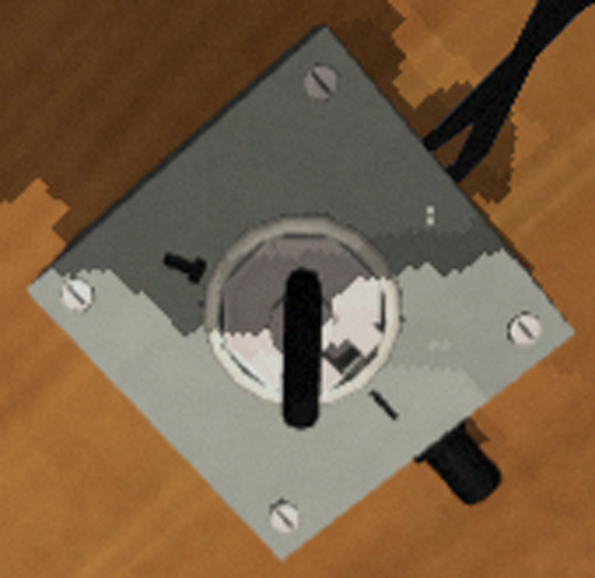

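```bash
python3 - <<'E'
from h import *
np.set_printoptions(precision=2,suppress=True)
f=np.load("w1.npz"); c=(f["K"],float(f["k1"]),f["C"]); 
L=lambda x,y,z: at_z(c,[195+(x+.5)/3.5-.5,100+(y+.5)/3.5-.5],z)[:2]
q=np.array([L(*k,53) for k in((325,25),(28,290),(282,560),(574,333))]); print(q,q.mean(0)); 
e=[q[(i+1)%4]-q[i] for i in range(4)]; print([ (np.linalg.norm(k),(np.arctan2(k[1],k[0])+np.pi/4)%(np.pi/2)-np.pi/4) for k in e])
print("rim",L(302,310,58)); print("bow top ends",L(303,270,99),L(300,427,99),(L(303,270,99)+L(300,427,99))/2)
m=L(385,405,53)-q.mean(0); print("mark dir",np.arctan2(m[1],m[0]),"pointer",L(185,266,53)-q.mean(0))
b=L(300,427,99)-L(303,270,99); print("bow yaw",np.arctan2(b[1],b[0]))
E
```

```text
[[436.26  60.33]
 [433.87 -35.38]
 [529.53 -38.75]
 [532.48  56.79]] [483.03  10.74]
[(np.float64(95.74344344569677), np.float64(-0.02498348049283816)), (np.float64(95.71724272605653), np.float64(-0.03520593767833846)), (np.float64(95.58351465636896), np.float64(-0.030883367886766155)), (np.float64(96.28291989011703), np.float64(-0.036824286401489825))]
rim [481.78  11.79]
bow top ends [467.52  25.06] [492.59   1.4 ] [480.06  13.23]
mark dir -0.03235179105121301 pointer [-27.64 -13.5 ]
bow yaw -0.7564898454772645
```

```bash
cat >> h.py <<'E'
def ft(k=4):
    a=[]
    for _ in range(k):
        s=bot.state(); a.append(np.r_[s["ft_force"],s["wrist_torque"]]); bot.pause(0.02)
    return np.mean(a,0)
E
python3 - <<'E'
from h import *
np.set_printoptions(precision=3,suppress=True)
o=ori(-0.757+np.pi/2)
bot.move_linear([482.2,11.4,160],o,150)
bot.move_linear([482.2,11.4,90],o,100)
bot.pause(.3); f0=ft(); print(f0)
bot.close_gripper(30); bot.pause(.2); f1=ft(); s=bot.state(); print(f1-f0,s["gripper_width"],s["grip_force"],s["position"],s["clock"],s["q"])
np.save("f0.npy",f0)
t=s["clock"]; q=list(s["q"]); q[5]-=0.02; bot.movej(q); s=bot.state(); print("dt",s["clock"]-t, ft()-f0)
E
```

```text
[-0.23  -0.31  -0.256 -0.012 -0.016 -0.003]
[-0.785 -0.371  0.888 -0.135  0.158 -0.01 ] 8.27735013846931 29.240411147475243 [482.129  11.352  89.99 ] 6.025 [ 0.024  0.349 -0.313  0.909 -0.     0.781]
dt 0.25 [ 0.013 -0.06   0.885 -0.131  0.068  0.003]
```

```bash
python3 - <<'E'
from h import *
np.set_printoptions(precision=3,suppress=True)
f0=np.load("f0.npy"); q=list(bot.state()["q"]); st=q[5]
for i in range(60):
    q[5]-=0.02; bot.movej(q); f=ft(2)-f0
    print("%.2f"%(q[5]-st),f[[0,1,2,5]])
    if abs(f[5])>0.055 or np.hypot(f[0],f[1])>6: break
print(bot.state()["clock"],bot.state()["q"][5]-st,bot.state()["position"])
E
```

```text
-0.02 [-0.064 -0.015  1.352  0.022]
-0.04 [ 0.467  0.184  0.062 -0.005]
-0.06 [ 0.368 -0.426  0.7   -0.006]
-0.08 [0.185 0.443 0.124 0.055]
7.475 -0.0795574997095363 [482.212  11.383  89.99 ]
```

```bash
python3 - <<'E'
from h import *
np.set_printoptions(precision=3,suppress=True)
f0=np.load("f0.npy"); q=list(bot.state()["q"]); st=0.761
a=[]
for k in range(10):
    s=bot.state(); a.append(s["wrist_torque"][2]); bot.pause(0.02)
print("noise",np.std(a),np.mean(a)-f0[5])
for i in range(60):
    q[5]-=0.025; bot.movej(q); f=ft(6)-f0
    print("%.3f"%(q[5]-st),f[[0,1,2,5]])
    if abs(f[5])>0.05 or np.hypot(f[0],f[1])>6: break
print(bot.state()["clock"],bot.state()["position"])
E
```

```text
noise 0.020472062765995034 0.010549822980152062
-0.105 [0.727 0.115 0.151 0.005]
-0.130 [0.397 0.304 0.365 0.008]
-0.155 [ 0.59   0.267  0.923 -0.017]
-0.180 [0.725 0.185 0.663 0.021]
-0.205 [ 0.603 -0.074  0.926  0.017]
-0.230 [0.357 0.063 0.729 0.021]
-0.255 [ 0.403 -0.24   0.939  0.004]
-0.280 [ 0.823 -0.489  1.043 -0.   ]
-0.305 [-0.135 -0.18   0.611  0.003]
-0.330 [ 0.45   0.182  0.573 -0.005]
-0.355 [ 0.676 -0.202  0.803 -0.02 ]
-0.380 [ 0.435 -0.114  0.703 -0.002]
-0.405 [ 0.315 -0.11   0.923  0.013]
-0.430 [ 0.274 -0.496  0.947 -0.009]
-0.455 [ 0.368 -0.94   0.98  -0.009]
-0.480 [ 0.284 -0.817  0.889  0.013]
-0.505 [ 0.554 -1.169  0.988  0.001]
-0.530 [ 0.067 -1.192  0.985  0.009]
-0.555 [ 0.255 -1.181  0.695  0.019]
-0.580 [ 0.264 -1.728  0.938 -0.005]
-0.605 [ 0.132 -1.636  0.755 -0.017]
-0.630 [-0.459 -1.88   1.024 -0.011]
-0.655 [ 0.009 -1.909  0.783 -0.036]
-0.680 [ 0.004 -2.014  0.427  0.009]
-0.705 [-0.068 -2.274  1.08  -0.003]
-0.730 [-0.135 -2.683  0.619 -0.018]
-0.755 [ 0.293 -2.973  0.603 -0.008]
-0.780 [ 0.229 -3.797  0.372 -0.027]
-0.805 [ 0.849 -4.215 -0.058 -0.048]
-0.830 [ 0.901 -5.32  -0.091 -0.042]
-0.855 [ 1.331 -5.356 -0.285 -0.03 ]
-0.880 [ 1.456 -5.502 -0.205 -0.031]
-0.905 [ 1.044 -6.21  -0.213 -0.05 ]
19.1917 [482.467  10.741  90.048]
```

```bash
python3 - <<'E'
from h import *
np.set_printoptions(precision=3,suppress=True)
c=cam("wrist"); p,d=bot.snapshot("wrist"); pt,dt=bot.snapshot("top"); np.savez("w2.npz",p=p,d=d,K=c[0],k1=c[1],C=c[2])
f0=np.load("f0.npy"); s=bot.state(); print(s["q"],s["gripper_width"],s["grip_force"],ft(10)-f0,R.from_rotvec(s["tcp_rot"]).as_matrix()[:,1],s["joint_efforts"])
save("w2",p)
E
```

```text
[ 0.023  0.349 -0.313  0.908 -0.001 -0.143] 8.108278049637999 30.864707976579666 [ 1.018 -5.837 -0.242 -1.462 -0.181 -0.059] [-0.166  0.986 -0.002] [  3.048 -38.006  20.384   0.317   1.995  -0.061]
```

View pics/w2.png

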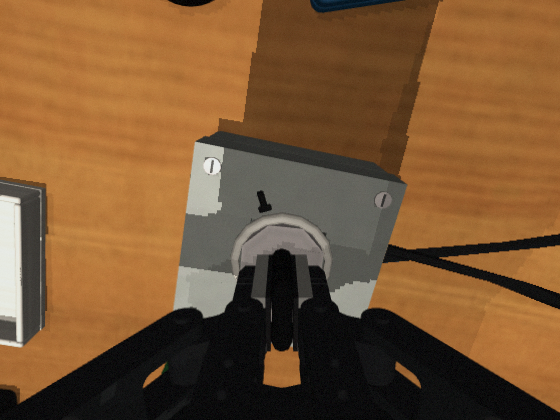

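I mis-signed joint 6: the tool turned anticlockwise, gently, onto the home stop at about 0.05 N m. The pointer hasn't moved and nothing was forced. I'll re-centre the TCP using the lateral force, then turn clockwise.

```bash
cat >> h.py <<'E'
def turn(b,xy,z=90): bot.movej(bot.solve_ik([*xy,z],ori(b)))
E
python3 - <<'E'
from h import *
np.set_printoptions(precision=3,suppress=True)
f0=np.load("f0.npy"); xy=[483.0,10.8]
for b in (1.65,1.45,1.25,1.05,.9,.8):
    turn(b,xy); f=ft(3)-f0; print("%.3f"%b,f[[0,1,2,5]],bot.state()["clock"])
    if abs(f[5])>.08 or np.hypot(f[0],f[1])>8: break
else:
  while b>-0.1:
    b-=0.03; turn(b,xy); f=ft(5)-f0; print("%.3f"%b,f[[0,1,2,5]])
    if f[5]>.055 or np.hypot(f[0],f[1])>6: break
s=bot.state(); print(s["clock"],s["position"],s["gripper_width"])
E
```

```text
1.650 [-1.093 -3.55   1.521 -0.025] 19.7583
1.450 [-3.127 -0.674  3.108 -0.005] 20.1167
1.250 [-2.545 -0.328  2.871 -0.006] 20.475
1.050 [-2.134 -0.594  2.479  0.008] 20.8333
0.900 [-1.419  0.061  2.322  0.004] 21.15
0.800 [-1.404 -0.206  1.804  0.036] 21.45
0.770 [-1.173  0.266  1.668  0.027]
0.740 [-0.745 -0.141  1.549  0.006]
0.710 [-0.572  0.631  1.586 -0.006]
0.680 [-0.631  0.316  1.813  0.029]
0.650 [-0.4    0.536  1.64   0.004]
0.620 [-0.124  0.204  2.005  0.016]
0.590 [-0.327  0.268  2.207  0.033]
0.560 [-0.055  0.045  1.904  0.009]
0.530 [-0.608  0.26   1.655  0.021]
0.500 [-0.278  0.419  2.688 -0.004]
0.470 [-0.369  0.132  2.422  0.027]
0.440 [-0.017 -0.295  2.756 -0.   ]
0.410 [-0.215  0.014  2.382  0.047]
0.380 [-0.109 -0.278  1.569  0.021]
0.350 [ 0.482 -0.557  1.719  0.017]
0.320 [ 0.615 -0.769  2.086  0.038]
0.290 [ 0.471 -0.684  1.636  0.059]
27.1167 [483.044  10.724  90.03 ] 8.262422393072208
```

```bash
python3 - <<'E'
from h import *
np.set_printoptions(precision=3,suppress=True)
f0=np.load("f0.npy"); xy=[483.0,10.8]; b=0.29
print((ft(10)-f0)[5])
while b>-0.2:
    b-=0.02; turn(b,xy); f=ft(8)-f0; print("%.3f"%b,f[[0,1,2,5]])
    if f[5]>.06 or np.hypot(f[0],f[1])>6: break
bot.pause(.1); print((ft(10)-f0)[[0,1,2,5]])
c=cam("wrist"); p,d=bot.snapshot("wrist"); np.savez("w3.npz",p=p,d=d,K=c[0],k1=c[1],C=c[2])
a=cv2.resize(p[120:320,170:430],None,fx=2.5,fy=2.5,interpolation=2); save("w3c",a); print(bot.state()["clock"])
E
```

```text
0.028605260313658135
0.270 [ 0.878 -1.081  2.41   0.038]
0.250 [ 0.639 -1.192  2.371  0.053]
0.230 [ 0.672 -1.006  2.652  0.06 ]
0.210 [ 0.78  -0.966  2.321  0.051]
0.190 [ 0.497 -1.297  2.426  0.046]
0.170 [ 0.354 -0.903  2.462  0.043]
0.150 [ 0.599 -1.127  2.484  0.052]
0.130 [ 0.586 -1.302  2.386  0.056]
0.110 [ 0.636 -1.187  2.171  0.032]
0.090 [ 0.92  -1.401  1.807  0.06 ]
0.070 [ 1.254 -1.172  1.41   0.065]
[ 1.191 -1.137  1.369  0.067]
31.8167
```

View pics/w3c.png

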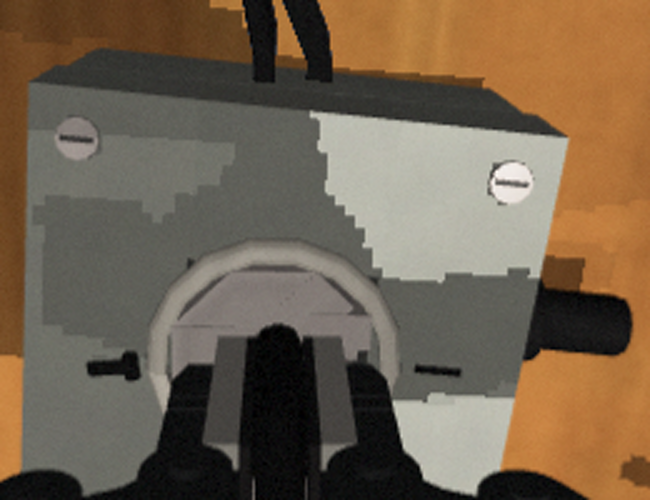

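```bash
cat > pa.py <<'E'
from h import *
def pang(c,xy):
    m=at_z(c,xy,54)[:2]-[482.9,10.8]; return np.arctan2(m[1],m[0]),np.hypot(*m)
E
python3 - <<'E'
from pa import *
for n,xys in (("w1",[(195+185/3.5,100+266/3.5)]),("w2",[(264,199)]),("w3",[(170+112/2.5,120+366/2.5)])):
    f=np.load(n+".npz"); c=(f["K"],float(f["k1"]),f["C"])
    for xy in xys: print(n,pang(c,xy))
f=np.load("w3.npz"); c=(f["K"],float(f["k1"]),f["C"]); print("mark",pang(c,(170+437/2.5,120+371/2.5)))
E
```

```text
w1 (np.float64(-2.6861362451600375), np.float64(30.27536850410801))
w2 (np.float64(-2.726718186578737), np.float64(31.720212996887728))
w3 (np.float64(-2.9822667461391905), np.float64(31.29806238853136))
mark (np.float64(-0.048079116687700034), np.float64(32.005490337686474))
```

```bash
python3 - <<'E'
from pa import *
np.set_printoptions(precision=3,suppress=True)
f0=np.load("f0.npy"); xy=[483.0,10.8]; b=0.07
while b>-0.1:
    b-=0.015; turn(b,xy); f=ft(8)-f0; print("%.3f"%b,f[[0,1,2,5]])
    if f[5]>.088 or np.hypot(f[0],f[1])>6: break
bot.pause(.1); print((ft(10)-f0)[[0,1,2,5]])
c=cam("wrist"); p,d=bot.snapshot("wrist"); np.savez("w4.npz",p=p,d=d,K=c[0],k1=c[1],C=c[2])
q=np.load("w3.npz")["p"]
g=(p.max(2)<60).astype(np.uint8)
n,l,st,ce=cv2.connectedComponentsWithStats(g)
for i in range(1,n):
    if 25<st[i,4]<400:
        a=pang(c,ce[i]); 
        if 25<a[1]<38: print(st[i],ce[i],a)
print(bot.state()["clock"])
E
```

```text
0.055 [ 1.444 -1.488  1.002  0.063]
0.040 [ 1.66  -1.868  1.052  0.089]
[ 1.628 -1.867  1.126  0.088]
[205 262  22  12 162] [216.63  268.142] (np.float64(-2.9806805159447345), np.float64(30.55193255174547))
[336 264  19   5  61] [344.951 266.049] (np.float64(-0.0373752859976505), np.float64(31.885553938949272))
32.9
```

```bash
python3 - <<'E'
from pa import *
for k in ("w1","w2","w3","w4"):
    f=np.load(k+".npz"); c=(f["K"],float(f["k1"]),f["C"]); g=(f["p"].max(2)<60).astype(np.uint8)
    n,l,st,ce=cv2.connectedComponentsWithStats(g)
    for i in range(1,n):
        if 25<st[i,4]<400:
            a=pang(c,ce[i])
            if 25<a[1]<38: print(k,st[i,4],a)
E
```

```text
w1 60 (np.float64(-2.6920739467837533), np.float64(30.332791169546365))
w2 192 (np.float64(-2.6959927488828774), np.float64(30.274978162469022))
w3 156 (np.float64(-2.98186597212068), np.float64(30.52431796275617))
w3 61 (np.float64(-0.03730442991491849), np.float64(31.87647563643846))
w4 162 (np.float64(-2.9806805159447345), np.float64(30.55193255174547))
w4 61 (np.float64(-0.0373752859976505), np.float64(31.885553938949272))
```

```bash
python3 - <<'E'
from h import *
np.set_printoptions(precision=3,suppress=True)
f0=np.load("f0.npy"); xy=[483.0,10.8]
for b in (.3,.6,.9,1.2,1.45):
    turn(b,xy); f=ft(3)-f0; print("%.3f"%b,f[[0,1,2,5]])
    if abs(f[5])>.07 or np.hypot(f[0],f[1])>8: break
else:
  while b<1.85:
    b+=0.025; turn(b,xy); f=ft(8)-f0; print("%.3f"%b,f[[0,1,2,5]])
    if f[5]<-.04 or np.hypot(f[0],f[1])>7: break
s=bot.state(); print(s["clock"],s["position"],s["gripper_width"])
E
```

```text
0.300 [0.455 0.263 2.002 0.009]
0.600 [ 0.11   0.169  1.823 -0.005]
0.900 [-0.233  0.047  1.716 -0.015]
1.200 [-0.852 -0.345  1.776 -0.032]
1.450 [-1.233 -0.883  2.397  0.018]
1.475 [-0.974 -0.747  2.14   0.014]
1.500 [-1.412 -1.144  2.251 -0.002]
1.525 [-1.531 -1.365  1.939 -0.021]
1.550 [-1.147 -1.652  1.763 -0.014]
1.575 [-1.602 -1.883  1.763 -0.014]
1.600 [-1.814 -2.124  1.168 -0.002]
1.625 [-1.277 -2.129  1.157 -0.019]
1.650 [-1.317 -2.57   1.386  0.   ]
1.675 [-1.07  -3.41   1.055 -0.029]
1.700 [-1.237 -3.74   1.167 -0.032]
1.725 [-1.076 -4.461  0.956 -0.031]
1.750 [-1.474 -4.704  1.052 -0.077]
39.6333 [482.934  10.537  89.969] 8.301065814870432
```

```bash
python3 - <<'E'
from h import *
np.set_printoptions(precision=3,suppress=True)
f0=np.load("f0.npy"); xy=[482.8,10.3]; b=1.715
turn(b,xy); f=ft(6)-f0; print(f[[0,1,2,5]]); fz=f[2]; z=90
while z<122:
    z+=1.0 if z<96 else 3; bot.move_linear([*xy,z],ori(b),20); f=ft(3)-f0; print(z,f[[0,1,2,5]])
    if f[2]<fz-5 or np.hypot(f[0],f[1])>8: break
s=bot.state(); print(s["clock"],s["position"],s["gripper_width"])
E
```

```text
[-0.679 -2.582  0.708 -0.034]
91.0 [-0.243 -2.014 -1.718  0.001]
92.0 [-0.203 -2.52  -1.253 -0.017]
93.0 [ 0.045 -2.483 -0.593 -0.015]
94.0 [-0.164 -1.307 -0.348 -0.034]
95.0 [-0.559 -1.535 -0.325 -0.036]
96.0 [-0.353 -0.895 -0.352 -0.006]
99.0 [ 0.077  0.005 -0.358 -0.015]
102.0 [ 0.309  0.266 -0.186 -0.01 ]
105.0 [ 0.005  0.318 -0.999 -0.001]
108.0 [ 0.353  0.319 -0.402  0.004]
111.0 [ 0.37   0.667 -0.07   0.001]
114.0 [-0.052  0.305 -0.506  0.007]
117.0 [ 0.069  0.238 -0.422 -0.001]
120.0 [ 0.03   0.562 -0.676  0.013]
123.0 [-0.043  0.409 -0.16   0.008]
44.9333 [482.871  10.299 123.107] 8.244458520832616
```

```bash
python3 - <<'E'
from h import *
np.set_printoptions(precision=3,suppress=True)
f0=np.load("f0.npy")
bot.move_linear([482.8,10.3,185],ori(1.715),150); bot.pause(.15)
t=np.radians(30); M=R.from_rotvec([0,-t,0])*R.from_rotvec(ori(np.pi/2)); o=M.as_rotvec(); zt=M.as_matrix()[:,2]; print(zt)
P=np.array([527.5,-189,59.])
bot.move_linear([500,-100,185],ori(np.pi/2),200)
bot.move_pose(P+[0,0,100],o); bot.move_linear(P+[0,0,8],o,120); g0=ft(4)
bot.move_linear(P,o,40); print(ft(4)-g0,bot.state()["gripper_width"])
bot.release(); bot.pause(.3)
bot.move_linear(P-zt*60,o,120); bot.move_linear(P-zt*60+[0,0,80],o,200)
c=cam("wrist"); p,d=bot.snapshot("wrist"); save("w5",p)
for n in ("wrist","top"):
    if n=="top": bot.snapshot(n); c=cam(n)
    for r in bot.landmark_of(n,"key_grip"): print(n,r["conf"],at_z(c,r["xy"],12))
print(bot.state()["clock"])
E
```

```text
[ 0.5   -0.    -0.866]
[ 0.135  0.058  0.231  0.013 -0.015  0.026] 7.821472383691096
wrist 0.97 [ 508.792 -185.491   12.   ]
wrist 0.79 [651.97  -19.523  12.   ]
top 0.69 [ 501.333 -191.657   12.   ]
top 0.67 [617.212 -48.995  12.   ]
50.9333
```

View pics/w5.png

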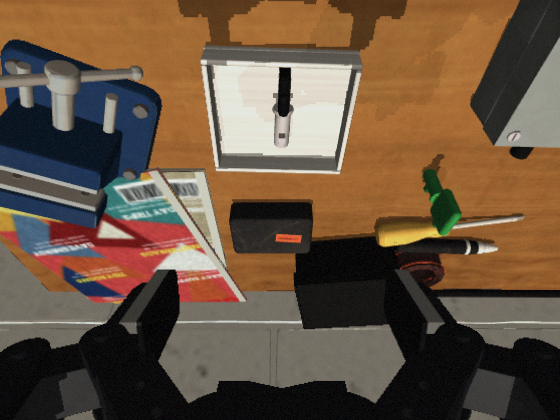

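The key lies wholly inside the tray, bow at (285,90) and tip at (282,145), and the gripper is clear.

```bash
python3 -c "
from rig import bot
print(bot.hand_in())"
```

```text
the job is handed in; nothing more can be done
None
```

I turned the key clockwise to its end stop with the pointer carried round (about 0.29 rad measured), turned it back, drew it out freely and laid it in the tray, and handed the job in at about 51 s; I first turned it anticlockwise by mistake, gently onto the home stop (about 0.05 N m), and the hand-in call returned no verdict.

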